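# Sort the day's specimens: mailers into the sleeve, vials and dish into their trays

## Task

Sort the specimens on the bench by kind: push both teal slide mailers lengthwise into the blue closed-end sleeve, one behind the other and fully home, with the plain one at the closed end and the one with the red tape (it is urgent and is taken out first) behind it at the mouth; stand the blue-capped and the black-capped vial each in its own empty compartment of the grey tray; and lay the red culture dish flat, lid up, in the white tray. Keep the vials and the dish upright on the way, leave the white-capped vial and the objective case where they stand, and let go of everything at the end.

Things in the scene. Friction and masses are not known exactly. Their poses are not given: they have to be found in the camera images.
- mailer_plain_center (a point): rigid flat slide mailer, teal with a pale clear lid, closed, 35 wide x 92 long x 14 mm high, about 30 g; no tape on it. Point: its centre, half-way up (7 mm above what it lies on). Its y axis runs along its length, x across its width, z out of its lid; either end may go first
- mailer_taped_center (a point): rigid flat slide mailer, teal with a pale clear lid, closed, 35 wide x 92 long x 14 mm high, about 30 g; a band of red tape 14 mm wide round its middle. Point: its centre, half-way up (7 mm above what it lies on). Its y axis runs along its length, x across its width, z out of its lid; either end may go first
- vial_blue_center (a point): upright glass sample vial, dark red contents and a blue screw cap, 25 mm diameter, 55 mm high with its cap (the solid part to grip ends 46 mm above its foot), about 20 g. Point: its centre axis, 27.5 mm above its foot; z up along the axis
- vial_black_center (a point): upright glass sample vial, green contents and a black screw cap, 25 mm diameter, 55 mm high with its cap (the solid part to grip ends 46 mm above its foot), about 20 g. Point: its centre axis, 27.5 mm above its foot; z up along the axis
- dish_center (a point): round red culture (petri) dish with its lid on, 58 mm diameter, 14 mm high, 20 g; lid and dish act as one piece. Point: its centre, 7 mm above its underside; z up out of the lid
- sleeve: blue metal sleeve, does not move. Origin: middle of its mouth, bench height; x points in, z up. Floor 2 mm thick, also an open apron 110 mm long, 68 wide before the mouth (x<0) to lay a mailer on. Inside 188 long to the closed end (2 mailers: 184), 41 wide, 18 high; roof to 22.5 with an 18 mm sight slot. 22.5 mm high side wings flare from the mouth to 67 apart at x=-25. Mailers slide at under 1 N
- vial_tray: low grey tray with three square compartments in a row along its y axis, fixed, 48 x 138 mm. Origin: the centre of its underside, at bench height. Compartment centres at y = +45 (taken by the white-capped vial), 0 and -45 mm (both empty), x = 0. Each is 42 x 42 mm inside, with a floor 3 mm above the bench; the walls are 3 mm thick and reach 16 mm above the bench
- dish_tray: white plastic tray with a blue liner, fixed, 100 (along its x) x 140 mm (along its y), 30 mm high, walls 2 mm thick. Origin: the centre of its underside, at bench height; its inner floor is 2 to 3 mm above the bench
- vial_white_center (a point): upright glass sample vial, amber contents and a white screw cap, already standing in the grey tray, to be left alone, 25 mm diameter, 55 mm high with its cap (the solid part to grip ends 46 mm above its foot), about 20 g. Point: its centre axis, 27.5 mm above its foot; z up along the axis
- objective_case_center (a point): black cylindrical objective case with a grey lid, 37 mm diameter, 62 mm high, standing on the bench, to be left alone. Point: its centre, 31 mm up
Mind the look-alikes: they are no part of the job. Leave any purple look-alike of the part that bears mailer_taped_center alone.

How it is judged:
By the outcome, as a careful person would: the job done as asked, in the order asked, and still so for the second after the job is handed in, with the robot touching nothing.
It also fails if it takes over 131 s, if anything falls off the work surface, if the arm or the gripper's body presses on something with over 40 N, if the wrist force passes 120 N, or if a joint passes its speed limit or range.

## Robot

A 6-joint arm with a two-finger parallel gripper is mounted at the origin on a cart in front of the work surface, level with it; the furniture and walls round the work are solid. World frame = base frame: x ahead of the robot, y to its left, z up, the work surface at z = 0. Lengths are in m, angles in rad, forces in N, time in s.
With the tool pointing down it reaches from about 0.35 to 0.775 m from the base axis. Payload 5.5 kg.
Tool frame: the origin (TCP) lies at the very end of the fingers, on their centre line; the grasp point (between the pads) lies 19 mm behind it; z points along the fingers, y is the direction in which the jaws open and shut (so a half turn about z gives the same grasp; the last joint's range is limited). The gripper opens to 85 mm and grips with 20 to 120 N. Pads are 22 mm wide; open, the fingers measure 114 mm over their backs; the gripper's body (76 mm by 85 mm) begins 54 mm behind the grasp point. The pads swing forward as they close: fully open they stand 13 mm farther back than shut.
Start: joints at [-1.25, 0.313, 0.046, 1.304, 0, 1.431], TCP at [0.256, -0.515, 0.231] pointing down, gripper open.
Joint ranges: [-2.76, 2.76], [-0.86, 1.69], [-1.03, 1.26], [-2.2, 2.34], [-1.47, 1.5], [-3.14, 3.14]. Speed limits (rad/s): [2.57, 2.57, 3.14, 3.14, 3.14, 3.14].

## Interface

Orientations are given as a unit quaternion [w, x, y, z].
In Python, from workcell import get_state, imaging, env, spotter gives the robot as it stands.
- The arm moves only by the tool play_rows, never from a script. Its argument "moves" is a list of rows, each an object with "claw": the finger opening in cm, from 0 to 8.54; "delta_pos": the shift along the tool's x, y, z in cm, a list of three; "twist": the turn about the tool's z in degrees. A call has 1 to 12 rows; each row is the pose to reach, as a shift and turn from the pose commanded when the call began, along the tool's axes at that moment; what a row does not reach only later rows make up. A row lasts 1/8 s, in which the tool goes at most 62.5 mm and 10.7 degrees, less where a joint would pass 70% of its speed; a pose out of reach is approached as far as the arm can. A call with a gripper value outside its range is refused whole. The fingers move at their own pace and stop on an object; "force" is the grip in N (left out, the last holds). Time passes only in rows, so rows that repeat a pose let the fingers close. It gives the time, the measured TCP pose, the force and the opening at its end, in the units of the state.
- get_state(): the state, without advancing time (a new reading comes with each control period).
- imaging.read_camera(name): name is "scene" or "top" or "wrist"; returns the picture (400x640x3 uint8, red, green, blue); there is no depth.
- imaging.camera_info(name): a dict with "fx", "fy", "cx", "cy" (pixels), "world_to_cam" (4x4, takes a point from world to camera coordinates). Camera axes: x right, y down, z forward; pixel columns grow to the right and rows downward; lengths in m; the calibration is good to about 2 mm. A picture is of the moment at which its call begins: read the wrist's pose just before it. camera_info takes no time and is no camera call; for the wrist camera it gives the pose at the moment of the call.
- env.hand_in(): hands the job in, once; it reports no verdict.
Trained networks look in the newest picture that a camera, given by its name, has taken for a name from the list of things; names that differ only in an ending like _2 or _b are one class to them, and where a whole thing is asked for, a point or a joint stands for the part that bears it (a point fixed in the world has none). Each returns a list of dicts, best first, with "conf" (0 to 1); they miss things now and then, are a little off and sometimes report something else, mostly with a low value. They report only what shows in the picture. A call takes as long as a camera call. They do not tell look-alikes from the thing itself.
- spotter.spot_in(camera, query): "extent" ([left, top, right, bottom] in pixels, round what is visible of it).
The state is a dict: "clock": time; "joint_pos": joint angles; "qvel": joint speeds; "tau": joint torques, N m; "tcp_pos": TCP position; "orientation": TCP orientation; "wrist_force": force on the tool from outside, world axes, zero at the start; "ft_torque": the same for the moment, N m; "finger_gap": finger opening in m.
Only numpy, scipy, OpenCV 4.12 (cv2) and the standard library are available. Lean on these libraries where they do the work, as an engineer would, in place of code of your own. Each camera call takes 0.05 s, during which the arm holds its last target. There are 200 camera calls.

## Working session

There is one attempt and no reset: what is moved stays moved. The work goes in short steps, Python scripts to look and compute and a tool call to move; the robot and the scene stay as the last step left them, time stands still between calls to the robot, and variables do not carry over. Pictures are saved under pics/ and viewed, about 12 in all and at most 16, crops included, and the job is handed in when it is done.

Besides the shell and the picture viewer there is one more tool, called after "Emit:" in YAML: its name, and indented under it one key for each argument. play_rows: Moves the arm, as the interface text tells. Its arguments: {"type":"object","properties":{"moves":{"type":"array"},"force":{"type":"number"}},"required":["moves"]}

```bash
mkdir -p pics; python3 - <<'E'
from workcell import get_state, imaging, env, spotter
import cv2, json
print(get_state())
for c in ("scene","top"):
    im=imaging.read_camera(c); cv2.imwrite(f"pics/{c}0.png",im[:,:,::-1])
    i=imaging.camera_info(c); print(c,{k:(v if not hasattr(v,'tolist') else v.tolist()) for k,v in i.items()})
for q in ["mailer_plain_center","mailer_taped_center","vial_blue_center","vial_black_center","dish_center","sleeve","vial_tray","dish_tray","vial_white_center","objective_case_center"]:
    print(q,[( [round(x) for x in d["extent"]],round(d["conf"],2)) for d in spotter.spot_in("top",q)])
E
```

```text
{'clock': 0.0, 'joint_pos': array([-1.24959821e+00,  3.14008422e-01,  4.49521696e-02,  1.30359096e+00,
       -2.89083742e-05,  1.43121713e+00]), 'qvel': array([-0.00075326,  0.00097363, -0.00194951, -0.00109166, -0.00053665,
        0.00115317]), 'tau': array([-5.33595448e-04, -4.80618703e+01,  2.98535621e+01,  1.91152131e-02,
       -1.89889493e-04, -1.72241153e-05]), 'tcp_pos': array([ 0.25549857, -0.51453479,  0.23039334]), 'orientation': array([-9.20321062e-04,  9.73577296e-01,  2.28355844e-01, -9.83183312e-05]), 'wrist_force': array([-0.05735706,  0.6509527 , -0.34052683]), 'ft_torque': array([-0.02098607,  0.00752372,  0.00018913]), 'finger_gap': 0.08523906897997556}
scene {'fx': 514.0656676914808, 'fy': 514.0656676914808, 'cx': 326.001059935546, 'cy': 200.99539604744598, 'world_to_cam': [[0.44290644268293644, -0.8965671639284926, -0.001097084849180387, -0.2247268167726973], [-0.4823183975132685, -0.2372346497318724, -0.843260745195001, 0.2987246929311255], [0.7557796282317878, 0.3740147611148728, -0.5375035925628825, 0.6807307380847973], [0.0, 0.0, 0.0, 1.0]]}
top {'fx': 498.
[... 162 characters left out ...]
490901328775, 0.02618412721974074], [-0.9959701615481608, 0.030277699367160512, -0.08441977390850201, 0.5236719903271823], [0.08452786899474651, 0.0023058318142718066, -0.9964184474922426, 1.1964355669115578], [0.0, 0.0, 0.0, 1.0]]}
mailer_plain_center [([298, 178, 310, 209], 0.57)]
mailer_taped_center [([319, 219, 342, 257], 0.8), ([229, 252, 258, 293], 0.69)]
vial_blue_center []
vial_black_center []
dish_center [([366, 227, 383, 246], 0.8)]
sleeve [([187, 130, 226, 251], 0.65)]
vial_tray [([428, 178, 457, 238], 0.74)]
dish_tray [([291, 112, 354, 163], 0.95), ([439, 223, 454, 231], 0.36)]
vial_white_center []
objective_case_center [([243, 137, 262, 151], 0.63), ([364, 225, 386, 248], 0.63)]
```

```bash
python3 - <<'E'
import cv2
im=cv2.imread("pics/top0.png"); cv2.imwrite("pics/top0c.png",cv2.resize(im[100:310,170:470],(800,560),interpolation=cv2.INTER_CUBIC))
E
```

```text
(no output)
```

View pics/top0c.png

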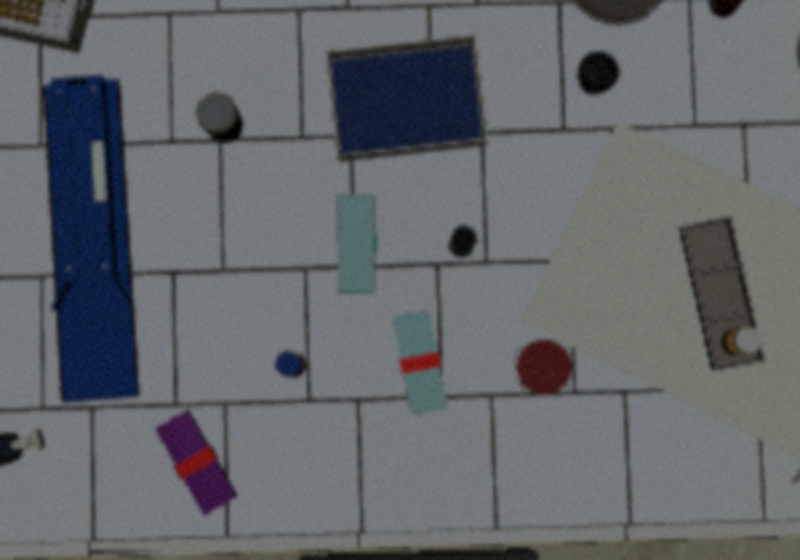

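View pics/scene0.png

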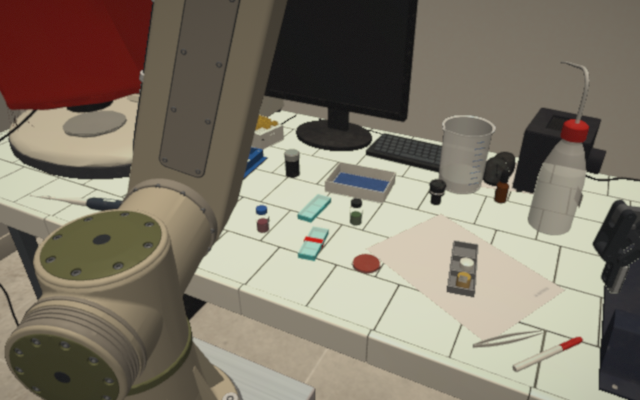

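The candidates, with pixels in the 2.67x top crop:
- **Mailers:** teal plain (356,243), teal with red tape (420,362). The purple taped one at (195,463) is a look-alike to leave alone.
- **Vials:** blue cap (289,363), small black cap with green contents (462,240). The dark round thing at (598,72) isn't ours.
- **Dish:** red (545,367).
- **Trays:** white tray (408,98). Grey tray (721,293), with the white vial in its near end.
- **Sleeve:** mouth towards the robot at about y=295, apron below it.
- **Objective case:** (220,113).

Next I compute world positions from these.

```bash
cat > h.py <<'E'
import numpy as np, cv2
from workcell import get_state, imaging, env, spotter
def ray(info,uv,z):
    "world point at height z seen in pixel uv"
    M=np.array(info["world_to_cam"]); R,t=M[:3,:3],M[:3,3]
    o=-R.T@t; d=R.T@np.array([(uv[0]-info["cx"])/info["fx"],(uv[1]-info["cy"])/info["fy"],1])
    return o+d*(z-o[2])/d[2]
def proj(info,p):
    M=np.array(info["world_to_cam"]); c=M[:3,:3]@np.asarray(p)+M[:3,3]
    return np.array([info["fx"]*c[0]/c[2]+info["cx"],info["fy"]*c[1]/c[2]+info["cy"]])
def tool(p,s=None):
    "shift (cm) in tool axes from the current TCP to world point p (tool down)"
    s=s or get_state(); w,x,y,z=s["orientation"]
    from scipy.spatial.transform import Rotation as Ro
    return Ro.from_quat([x,y,z,w]).inv().apply(np.asarray(p)-s["tcp_pos"])*100
def jaw():
    s=get_state(); w,x,y,z=s["orientation"]
    from scipy.spatial.transform import Rotation as Ro
    return Ro.from_quat([x,y,z,w]).as_matrix()
E
python3 - <<'E'
from h import *
i=imaging.camera_info("top")
c=lambda X,Y,z:np.round(ray(i,(170+X/2.667,100+Y/2.667),z)*1000)[:2]
for n,X,Y,z in [("plain",356,243,.014),("pl a",356,196,.014),("pl b",357,292,.014),("taped",420,362,.014),("tp a",411,313,.014),("tp b",431,410,.014),("blue",289,363,.055),("black",462,240,.055),("dish",545,366,.014),
 ("sl far L",45,86,.0225),("sl farR",119,80,.0225),("apron L",63,400,.002),("apron R",138,395,.002),("mouthL?",68,268,.022),("mouthR?",106,266,.022),
 ("vt",681,228,.016),("vt",731,218,.016),("vt",762,360,.016),("vt",713,370,.016),("white",746,340,.055),
 ("dt",330,53,.03),("dt",474,39,.03),("dt",484,141,.03),("dt",341,158,.03),("objcase",217,112,.062)]: print(n,c(X,Y,z))
print(jaw().round(2))
E
```

```text
plain [552.  49.]
pl a [596.  48.]
pl b [507.  49.]
taped [441.  -7.]
tp a [486.   0.]
tp b [396. -15.]
blue [443. 110.]
black [548. -47.]
dish [ 433. -121.]
sl far L [707. 334.]
sl farR [710. 265.]
apron L [416. 325.]
apron R [418. 255.]
mouthL? [536. 314.]
mouthR? [537. 279.]
vt [ 557. -251.]
vt [ 565. -298.]
vt [ 433. -320.]
vt [ 425. -274.]
white [ 451. -296.]
dt [728.  68.]
dt [737. -66.]
dt [641. -72.]
dt [629.  60.]
objcase [669. 169.]
[[ 0.9   0.44  0.  ]
 [ 0.44 -0.9  -0.  ]
 [-0.    0.   -1.  ]]
```

Emit:
play_rows:
  moves:
    - {"claw": 8.5,"delta_pos": [50.6,-37.9,3],"twist": 26.6}
    - {"claw": 8.5,"delta_pos": [50.6,-37.9,3],"twist": 26.6}
    - {"claw": 8.5,"delta_pos": [50.6,-37.9,3],"twist": 26.6}
    - {"claw": 8.5,"delta_pos": [50.6,-37.9,3],"twist": 26.6}
    - {"claw": 8.5,"delta_pos": [50.6,-37.9,3],"twist": 26.6}
    - {"claw": 8.5,"delta_pos": [50.6,-37.9,3],"twist": 26.6}
    - {"claw": 8.5,"delta_pos": [50.6,-37.9,3],"twist": 26.6}
    - {"claw": 8.5,"delta_pos": [50.6,-37.9,3],"twist": 26.6}
    - {"claw": 8.5,"delta_pos": [50.6,-37.9,3],"twist": 26.6}
    - {"claw": 8.5,"delta_pos": [50.6,-37.9,3],"twist": 26.6}
    - {"claw": 8.5,"delta_pos": [50.6,-37.9,3],"twist": 26.6}
    - {"claw": 8.5,"delta_pos": [50.6,-37.9,3],"twist": 26.6}
  force: 30

```text
clock: 2.1
tcp_pos: [0.5402, 0.0498, 0.201]
orientation: [0.0, 1.0, -0.001, -0.0]
wrist_force: [0.4, -0.2, 0.2]
finger_gap: 0.0851
```

```bash
python3 - <<'E'
from h import *
im=imaging.read_camera("wrist"); cv2.imwrite("pics/w1.png",im[:,:,::-1])
i=imaging.camera_info("wrist"); np.set_printoptions(suppress=True,precision=3); print(i)
for p in [(.552,.049,.014),(.441,-.007,.014),(.548,-.047,.055),(.443,.11,.055)]: print(p,proj(i,p))
hsv=cv2.cvtColor(im,cv2.COLOR_RGB2HSV)
print(hsv[int(proj(i,(.552,.049,.014))[1]),int(proj(i,(.552,.049,.014))[0])])
E
```

```text
{'fx': 331.59078941829574, 'fy': 331.59078941829574, 'cx': 318.3048517821408, 'cy': 201.54802009570426, 'world_to_cam': array([[-0.003, -1.   , -0.001,  0.05 ],
       [-0.96 ,  0.003,  0.282,  0.49 ],
       [-0.282,  0.002, -0.96 ,  0.502],
       [ 0.   ,  0.   ,  0.   ,  1.   ]])}
(0.552, 0.049, 0.014) [317.828 166.008]
(0.441, -0.007, 0.014) [369.179 265.85 ]
(0.548, -0.047, 0.055) [425.756 178.365]
(0.443, 0.11, 0.055) [255.832 283.914]
[ 90  51 116]
```

View pics/w1.png

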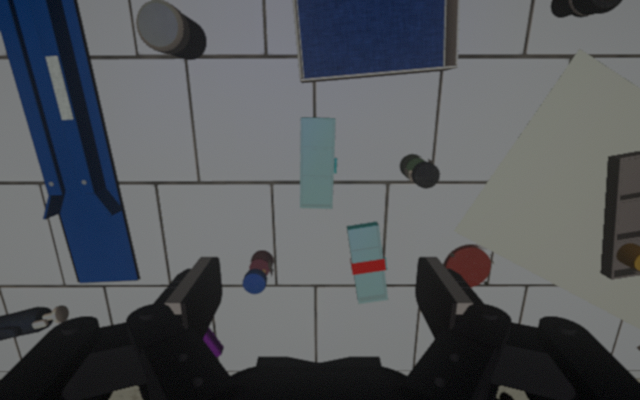

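The wrist picture shows the plain mailer at (317,162), the taped one at (367,262) and the black cap with green contents at (420,172). The blue vial is at (258,272), the dish at (468,265), and the sleeve on the left with its mouth at about (70,185). I'll refine by segmentation.

```bash
python3 - <<'E'
from h import *
im=cv2.cvtColor(cv2.imread("pics/w1.png"),cv2.COLOR_BGR2RGB); i=imaging.camera_info("wrist")
hsv=cv2.cvtColor(im,cv2.COLOR_RGB2HSV); np.set_printoptions(suppress=True,precision=1)
# rectify the top plane of the mailers (z=14mm): 1px = 0.5mm, x up, y left
def top(z,x0,x1,y0,y1):
    W=[(x0,y0),(x1,y0),(x1,y1),(x0,y1)]
    src=np.float32([proj(i,(*w,z)) for w in W]); dst=np.float32([((y1-w[1])*2000,(x1-w[0])*2000) for w in W])
    return cv2.warpPerspective(im,cv2.getPerspectiveTransform(src,dst),(int((y1-y0)*2000),int((x1-x0)*2000)))
R=top(.014,.38,.64,-.15,.15)
h=cv2.cvtColor(R,cv2.COLOR_RGB2HSV)
for nm,m in [("teal",cv2.inRange(h,(82,30,40),(98,255,255))),("red",cv2.inRange(h,(0,110,40),(6,255,255))|cv2.inRange(h,(174,110,40),(180,255,255)))]:
    for c in cv2.findContours(cv2.morphologyEx(m,cv2.MORPH_OPEN,np.ones((5,5))),cv2.RETR_EXTERNAL,cv2.CHAIN_APPROX_SIMPLE)[0]:
        if cv2.contourArea(c)<600: continue
        b=cv2.minAreaRect(c); B=cv2.boxPoints(b)
        print(nm,"centre",640-b[0][1]/2,150-b[0][0]/2,"size",np.array(b[1])/2,"ang",b[2])
S=top(.0225,.40,.74,.22,.37); cv2.imwrite("pics/sl.png",cv2.resize(S[:,:,::-1],None,fx=.88,fy=.88))
E
```

```text
teal centre 414.2567596435547 -9.79052734375 size [35.8 34.2] ang 80.53767395019531
teal centre 469.6407775878906 -1.0588836669921875 size [43.4 34.3] ang 80.6900634765625
teal centre 553.9630966186523 48.45819854736328 size [37.1 91.8] ang 1.6365771293640137
red centre 440.29144287109375 -5.7604522705078125 size [13.2 36.3] ang 80.96051788330078
red centre 442.2680969238281 -117.75091552734375 size [49.1 38.1] ang 39.69906997680664
```

View pics/sl.png

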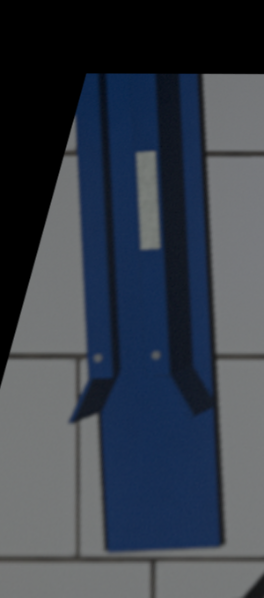

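The rectified sleeve shows the roof strips, their pins and a central slot that is open at the mouth. The axis runs from about (528,297) mm, yawed about 2.5 deg. Next I grasp the plain mailer towards its near end.

Emit:
play_rows:
  moves:
    - {"claw": 6,"delta_pos": [-0.6,0.1,6],"twist": 1}
    - {"claw": 6,"delta_pos": [-0.6,0.1,12],"twist": 1}
    - {"claw": 6,"delta_pos": [-0.6,0.1,17],"twist": 1}
    - {"claw": 6,"delta_pos": [-0.6,0.1,19.8],"twist": 1}
    - {"claw": 6,"delta_pos": [-0.6,0.1,19.8],"twist": 1}
    - {"claw": 3,"delta_pos": [-0.6,0.1,19.8],"twist": 1}
    - {"claw": 3,"delta_pos": [-0.6,0.1,19.8],"twist": 1}
    - {"claw": 3,"delta_pos": [-0.6,0.1,19.8],"twist": 1}
    - {"claw": 3,"delta_pos": [-0.6,0.1,19.8],"twist": 1}
    - {"claw": 3,"delta_pos": [-0.6,0.1,19.8],"twist": 1}
  force: 30

```text
clock: 3.4
tcp_pos: [0.5361, 0.0479, 0.0054]
orientation: [0.001, 1.0, -0.011, 0.002]
wrist_force: [-0.5, -3.1, 7.2]
finger_gap: 0.0329
```

Emit:
play_rows:
  moves:
    - {"claw": 3,"delta_pos": [0,0,-5],"twist": 0}
    - {"claw": 3,"delta_pos": [0,0,-10],"twist": 0}
    - {"claw": 3,"delta_pos": [-2,-6,-11],"twist": -3.5}
    - {"claw": 3,"delta_pos": [-4,-12,-11],"twist": -3.5}
    - {"claw": 3,"delta_pos": [-6,-18,-11],"twist": -3.5}
    - {"claw": 3,"delta_pos": [-9.1,-24.4,-11],"twist": -3.5}
    - {"claw": 3,"delta_pos": [-9.1,-24.4,-11],"twist": -3.5}
    - {"claw": 3,"delta_pos": [-9.1,-24.4,-11],"twist": -3.5}

```text
clock: 4.4
tcp_pos: [0.4703, 0.1527, 0.1131]
orientation: [-0.024, 0.998, 0.061, -0.003]
wrist_force: [1.5, 0.1, -1.1]
finger_gap: 0.033
```

```bash
python3 - <<'E'
from h import *
s=get_state(); print(s["tcp_pos"],s["finger_gap"],jaw()[:2,0])
im=imaging.read_camera("wrist"); cv2.imwrite("pics/w2.png",im[:,:,::-1])
i=imaging.camera_info("wrist"); np.set_printoptions(suppress=True,precision=4)
np.save("w2.npy",[i["world_to_cam"]])
for p in [(.528,.2975,.02),(.504,.2955+.035,.0225),(.504,.2955-.035,.0225)]: print(p,proj(i,p))
E
```

```text
[0.47027268 0.15272567 0.11312257] 0.03304526281749975 [0.99246473 0.12250926]
(0.528, 0.2975, 0.02) [128.7062  98.2071]
(0.504, 0.3305, 0.0225) [ 82.398  127.2724]
(0.504, 0.26049999999999995, 0.0225) [179.3403 139.9755]
```

View pics/w2.png

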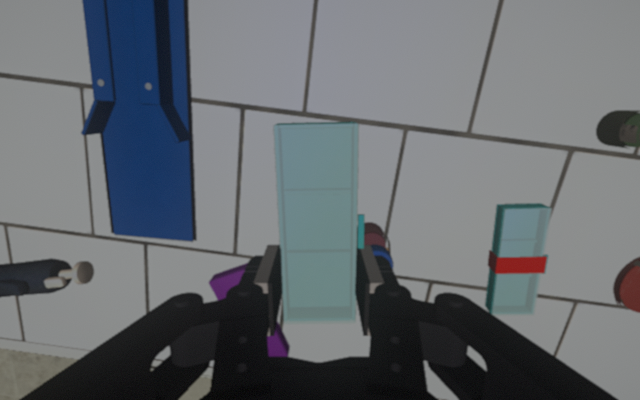

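Emit:
play_rows:
  moves:
    - {"claw": 3,"delta_pos": [0,0,0],"twist": 0}
    - {"claw": 3,"delta_pos": [0,0,0],"twist": 0}

```text
clock: 4.7
tcp_pos: [0.471, 0.153, 0.1133]
orientation: [-0.024, 0.998, 0.062, -0.002]
wrist_force: [-0.2, 0.0, 0.1]
finger_gap: 0.0329
```

Emit:
play_rows:
  moves:
    - {"claw": 3,"delta_pos": [-0.6,-3.5,0],"twist": 1}
    - {"claw": 3,"delta_pos": [-1.2,-7,0],"twist": 2}
    - {"claw": 3,"delta_pos": [-1.9,-10.5,0],"twist": 3}
    - {"claw": 3,"delta_pos": [-2.5,-14.2,0],"twist": 4.5}
    - {"claw": 3,"delta_pos": [-2.5,-14.2,0],"twist": 4.5}
    - {"claw": 3,"delta_pos": [-2.5,-14.2,0],"twist": 4.5}
    - {"claw": 3,"delta_pos": [-2.5,-14.2,0],"twist": 4.5}
    - {"claw": 3,"delta_pos": [-2.5,-14.2,0],"twist": 4.5}

```text
clock: 5.7
tcp_pos: [0.4442, 0.1666, 0.1203]
orientation: [-0.049, 0.997, 0.063, -0.007]
wrist_force: [-0.3, 0.5, -0.9]
finger_gap: 0.0326
```

```bash
python3 - <<'E'
from h import *
s=get_state(); np.set_printoptions(suppress=True,precision=4); print(s["tcp_pos"],s["finger_gap"],s["joint_pos"]);print(jaw())
E
```

```text
[0.4442 0.1666 0.1203] 0.03262019551622846 [ 0.1262  0.1838 -0.4111  0.9837  0.0982  3.1406]
[[ 0.9919  0.1254 -0.02  ]
 [ 0.1268 -0.9872  0.0962]
 [-0.0077 -0.098  -0.9952]]
```

Joint 6 has hit its limit (3.14), which caused the stall and the tilt. I need the half-turned grasp orientation, so I'm testing with a small back-twist.

Emit:
play_rows:
  moves:
    - {"claw": 3,"delta_pos": [0,0,0],"twist": -10}
    - {"claw": 3,"delta_pos": [0,0,0],"twist": -20}
    - {"claw": 3,"delta_pos": [0,0,0],"twist": -20}

```text
clock: 6.08
tcp_pos: [0.4442, 0.1668, 0.1202]
orientation: [-0.049, 0.971, 0.235, 0.002]
wrist_force: [0.1, -1.2, -0.5]
finger_gap: 0.0332
```

```bash
python3 - <<'E'
from h import *
s=get_state(); np.set_printoptions(suppress=True,precision=4); print(s["tcp_pos"],s["finger_gap"],s["joint_pos"]);print(jaw())
E
```

```text
[0.4442 0.1668 0.1202] 0.03324325722330523 [ 0.1264  0.184  -0.411   0.9837  0.0982  2.7934]
[[ 0.8899  0.4557 -0.0201]
 [ 0.4554 -0.8851  0.0963]
 [ 0.026  -0.0948 -0.9952]]
```

The tilt (5.5 deg, joint 5 = 0.098) is baked into the commanded pose. The lower joint 6 limit should produce the opposite tilt, so I'll turn there and undo it.

Emit:
play_rows:
  moves:
    - {"claw": 3,"delta_pos": [0,0,0],"twist": -10.5}
    - {"claw": 3,"delta_pos": [0,0,0],"twist": -21}
    - {"claw": 3,"delta_pos": [0,0,0],"twist": -31.5}
    - {"claw": 3,"delta_pos": [0,0,0],"twist": -42}
    - {"claw": 3,"delta_pos": [0,0,0],"twist": -52.5}
    - {"claw": 3,"delta_pos": [0,0,0],"twist": -63}
    - {"claw": 3,"delta_pos": [0,0,0],"twist": -73.5}
    - {"claw": 3,"delta_pos": [0,0,0],"twist": -84}
    - {"claw": 3,"delta_pos": [0,0,0],"twist": -94.5}
    - {"claw": 3,"delta_pos": [0,0,0],"twist": -105}
    - {"claw": 3,"delta_pos": [0,0,0],"twist": -115.5}
    - {"claw": 3,"delta_pos": [0,0,0],"twist": -126}

```text
clock: 7.58
tcp_pos: [0.4442, 0.1668, 0.1203]
orientation: [-0.021, 0.23, 0.972, 0.045]
wrist_force: [0.1, -0.3, -0.2]
finger_gap: 0.0331
```

Emit:
play_rows:
  moves:
    - {"claw": 3,"delta_pos": [0,0,0],"twist": -10.5}
    - {"claw": 3,"delta_pos": [0,0,0],"twist": -21}
    - {"claw": 3,"delta_pos": [0,0,0],"twist": -31.5}
    - {"claw": 3,"delta_pos": [0,0,0],"twist": -42}
    - {"claw": 3,"delta_pos": [0,0,0],"twist": -52.5}
    - {"claw": 3,"delta_pos": [0,0,0],"twist": -63}
    - {"claw": 3,"delta_pos": [0,0,0],"twist": -73.5}
    - {"claw": 3,"delta_pos": [0,0,0],"twist": -84}
    - {"claw": 3,"delta_pos": [0,0,0],"twist": -94.5}
    - {"claw": 3,"delta_pos": [0,0,0],"twist": -105}
    - {"claw": 3,"delta_pos": [0,0,0],"twist": -115.5}
    - {"claw": 3,"delta_pos": [0,0,0],"twist": -126}

```text
clock: 9.07
tcp_pos: [0.4442, 0.1668, 0.1203]
orientation: [-0.03, 0.762, -0.646, -0.039]
wrist_force: [0.4, -0.6, -0.6]
finger_gap: 0.0329
```

Emit:
play_rows:
  moves:
    - {"claw": 3,"delta_pos": [0,0,0],"twist": -10.5}
    - {"claw": 3,"delta_pos": [0,0,0],"twist": -21}
    - {"claw": 3,"delta_pos": [0,0,0],"twist": -31.5}
    - {"claw": 3,"delta_pos": [0,0,0],"twist": -42}
    - {"claw": 3,"delta_pos": [0,0,0],"twist": -52.5}
    - {"claw": 3,"delta_pos": [0,0,0],"twist": -63}
    - {"claw": 3,"delta_pos": [0,0,0],"twist": -73.5}
    - {"claw": 3,"delta_pos": [0,0,0],"twist": -84}
    - {"claw": 3,"delta_pos": [0,0,0],"twist": -90}

```text
clock: 10.2
tcp_pos: [0.443, 0.1756, 0.1202]
orientation: [-0.045, 0.996, 0.074, -0.006]
wrist_force: [0.5, -0.3, 0.3]
finger_gap: 0.0334
```

```bash
python3 - <<'E'
from h import *
s=get_state(); np.set_printoptions(suppress=True,precision=4); print(s["clock"],s["tcp_pos"],s["finger_gap"],s["joint_pos"]);print(jaw())
E
```

```text
10.2 [0.443  0.1756 0.1202] 0.03340869652330775 [ 0.1505  0.1856 -0.4084  0.981   0.0908 -3.1399]
[[ 0.9889  0.1473 -0.0178]
 [ 0.1483 -0.9849  0.089 ]
 [-0.0044 -0.0906 -0.9959]]
```

It works: joint 5 is moving back. Commanding −y at this limit mirrors the original error.

Emit:
play_rows:
  moves:
    - {"claw": 3,"delta_pos": [0,5,0],"twist": 0}
    - {"claw": 3,"delta_pos": [0,10,0],"twist": 0}
    - {"claw": 3,"delta_pos": [0,15,0],"twist": 0}
    - {"claw": 3,"delta_pos": [0,18,0],"twist": 0}
    - {"claw": 3,"delta_pos": [0,18,0],"twist": 0}
    - {"claw": 3,"delta_pos": [0,18,0],"twist": 0}

```text
clock: 10.95
tcp_pos: [0.4601, 0.1248, 0.1044]
orientation: [-0.021, 0.999, 0.034, -0.004]
wrist_force: [0.1, 0.3, 0.3]
finger_gap: 0.0333
```

```bash
python3 - <<'E'
from h import *
s=get_state(); np.set_printoptions(suppress=True,precision=4); print(s["clock"],s["tcp_pos"],s["finger_gap"],s["joint_pos"]);print(jaw())
E
```

```text
10.95 [0.4601 0.1248 0.1044] 0.03327792071280663 [ 0.0694  0.207  -0.4215  0.9487  0.0419 -3.1405]
[[ 0.9977  0.0679 -0.0093]
 [ 0.0682 -0.9968  0.0413]
 [-0.0065 -0.0418 -0.9991]]
```

Emit:
play_rows:
  moves:
    - {"claw": 3,"delta_pos": [0,5,-1],"twist": 0}
    - {"claw": 3,"delta_pos": [0,10,-2],"twist": 0}
    - {"claw": 3,"delta_pos": [0,15,-2],"twist": 0}
    - {"claw": 3,"delta_pos": [0,15,-2],"twist": 0}
    - {"claw": 3,"delta_pos": [0,15,-2],"twist": 0}
    - {"claw": 3,"delta_pos": [0,15,-2],"twist": 0}

```text
clock: 11.7
tcp_pos: [0.4714, 0.0717, 0.118]
orientation: [0.004, 1.0, -0.007, -0.004]
wrist_force: [0.2, 0.2, 0.1]
finger_gap: 0.0331
```

```bash
python3 - <<'E'
from h import *
s=get_state(); np.set_printoptions(suppress=True,precision=4); print(s["clock"],s["tcp_pos"],s["finger_gap"],s["joint_pos"]);print(jaw())
E
```

```text
11.7 [0.4714 0.0717 0.118 ] 0.03308067391296483 [-0.0127  0.2011 -0.3915  0.987  -0.0078 -3.1406]
[[ 0.9999 -0.0136 -0.0089]
 [-0.0137 -0.9999 -0.0076]
 [-0.0088  0.0078 -0.9999]]
```

Tilt is now under 0.7 deg and joint 6 is at −3.14, so the move to the sleeve is free.

Emit:
play_rows:
  moves:
    - {"claw": 3,"delta_pos": [-0.5,-5,0],"twist": -1}
    - {"claw": 3,"delta_pos": [-1,-10,0],"twist": -2}
    - {"claw": 3,"delta_pos": [-1.6,-15,1],"twist": -3}
    - {"claw": 3,"delta_pos": [-2.2,-20,2],"twist": -3.3}
    - {"claw": 3,"delta_pos": [-2.4,-22.2,2],"twist": -3.3}
    - {"claw": 3,"delta_pos": [-2.4,-22.2,2],"twist": -3.3}
    - {"claw": 3,"delta_pos": [-2.4,-22.2,2],"twist": -3.3}

```text
clock: 12.58
tcp_pos: [0.4502, 0.2933, 0.0965]
orientation: [0.004, 1.0, 0.022, -0.005]
wrist_force: [0.2, 0.3, -0.0]
finger_gap: 0.0331
```

```bash
python3 - <<'E'
from h import *
s=get_state(); np.set_printoptions(suppress=True,precision=4); print(s["clock"],s["tcp_pos"],s["finger_gap"],s["joint_pos"]);print(jaw())
im=imaging.read_camera("wrist"); cv2.imwrite("pics/w3.png",im[:,:,::-1]); i=imaging.camera_info("wrist"); np.save("w3.npy",i["world_to_cam"])
for p in [(.528,.2975,.0225),(.504,.2955+.0335,.0225),(.504,.2955-.0335,.0225),(.626,.3015,.0225),(.418,.2925,.002)]: print(p,proj(i,p))
E
```

```text
12.575 [0.4502 0.2933 0.0965] 0.03308724536258133 [ 0.4302  0.3296 -0.2739  0.9788 -0.0038 -2.7553]
[[ 0.999   0.044  -0.0088]
 [ 0.0439 -0.999  -0.0083]
 [-0.0092  0.0079 -0.9999]]
(0.528, 0.2975, 0.0225) [314.8882  92.7217]
(0.504, 0.32899999999999996, 0.0225) [264.0589 129.9957]
(0.504, 0.262, 0.0225) [368.6306 134.539 ]
(0.626, 0.3015, 0.0225) [ 314.7922 -100.7208]
(0.418, 0.2925, 0.002) [315.7057 242.9726]
```

View pics/w3.png

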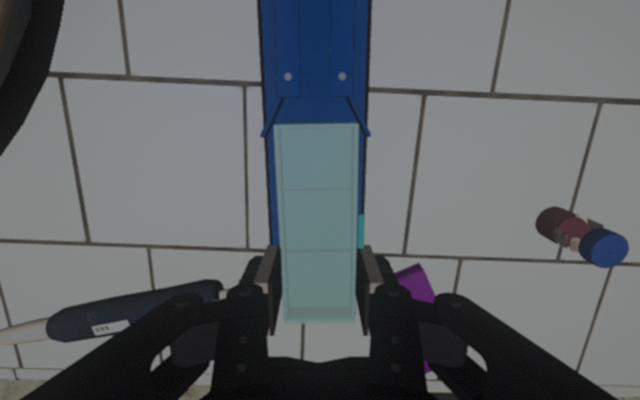

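The mailer is centred on the sleeve axis: wing tips at (266,135) and (368,135), pins at (288,76) and (342,76). Lowering it, sliding the nose in and releasing.

Emit:
play_rows:
  moves:
    - {"claw": 3,"delta_pos": [0,0,4],"twist": 0}
    - {"claw": 3,"delta_pos": [0,0,7.5],"twist": 0}
    - {"claw": 3,"delta_pos": [0,0,8.8],"twist": 0}
    - {"claw": 3,"delta_pos": [0,0,8.8],"twist": 0}
    - {"claw": 3,"delta_pos": [1.5,0,8.8],"twist": 0}
    - {"claw": 3,"delta_pos": [3,0,8.8],"twist": 0}
    - {"claw": 3,"delta_pos": [3,0,8.8],"twist": 0}

```text
clock: 13.5
tcp_pos: [0.4824, 0.2948, 0.0092]
orientation: [0.003, 1.0, 0.021, -0.003]
wrist_force: [-0.4, -0.4, -0.1]
finger_gap: 0.0332
```

Emit:
play_rows:
  moves:
    - {"claw": 4.6,"delta_pos": [0,0,0],"twist": 0}
    - {"claw": 4.6,"delta_pos": [0,0,0],"twist": 0}
    - {"claw": 4.6,"delta_pos": [0,0,0],"twist": 0}
    - {"claw": 4.6,"delta_pos": [0,0,-4],"twist": 0}
    - {"claw": 4.6,"delta_pos": [-1,0,-4.5],"twist": 0}
    - {"claw": 0,"delta_pos": [-5.2,0,-4.5],"twist": 0}
    - {"claw": 0,"delta_pos": [-5.2,0,-4.5],"twist": 0}
    - {"claw": 0,"delta_pos": [-5.2,0,-4.5],"twist": 0}
    - {"claw": 0,"delta_pos": [-5.2,0,-4.5],"twist": 0}

```text
clock: 14.62
tcp_pos: [0.429, 0.2926, 0.0539]
orientation: [0.004, 1.0, 0.022, -0.004]
wrist_force: [-0.0, 0.1, -0.3]
finger_gap: 0.0001
```

```bash
python3 - <<'E'
from h import *
im=imaging.read_camera("wrist"); cv2.imwrite("pics/w4.png",im[:,:,::-1])
E
```

View pics/w4.png

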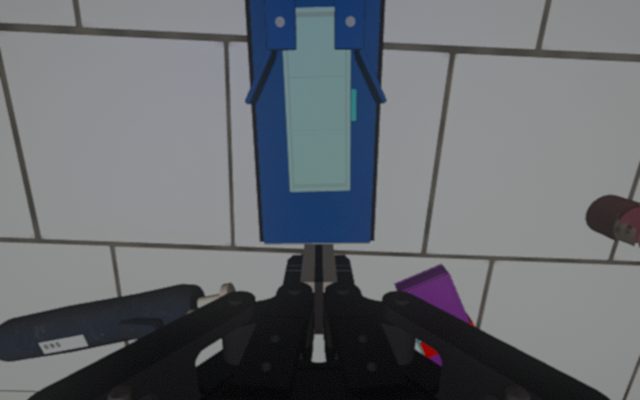

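The picture shows the mailer straight with its nose in the mouth, and the roof slot open at the mouth. Closed fingertips are behind its tail, so now I push.

Emit:
play_rows:
  moves:
    - {"claw": 0,"delta_pos": [0,0,4.3],"twist": 0}
    - {"claw": 0,"delta_pos": [0,0,4.3],"twist": 0}
    - {"claw": 0,"delta_pos": [2,0,4.4],"twist": 0}
    - {"claw": 0,"delta_pos": [4,0,4.4],"twist": 0}
    - {"claw": 0,"delta_pos": [6,0,4.4],"twist": 0}
    - {"claw": 0,"delta_pos": [7.5,0,4.4],"twist": 0}
    - {"claw": 0,"delta_pos": [8.3,0,4.4],"twist": 0}
    - {"claw": 0,"delta_pos": [8.3,0,4.4],"twist": 0}
    - {"claw": 0,"delta_pos": [7,0,4.4],"twist": 0}
    - {"claw": 0,"delta_pos": [7,0,-4],"twist": 0}
    - {"claw": 0,"delta_pos": [7,0,-8],"twist": 0}
    - {"claw": 0,"delta_pos": [7,0,-8],"twist": 0}

```text
clock: 16.18
tcp_pos: [0.5004, 0.2977, 0.139]
orientation: [0.002, 1.0, 0.022, 0.0]
wrist_force: [0.2, -0.7, -0.6]
finger_gap: 0.0001
```

Emit:
play_rows:
  moves:
    - {"claw": 6,"delta_pos": [-1,3,0],"twist": 10.5}
    - {"claw": 6,"delta_pos": [-2,6,0],"twist": 21}
    - {"claw": 6,"delta_pos": [-3,9,0],"twist": 31.5}
    - {"claw": 6,"delta_pos": [-4,12,0],"twist": 42}
    - {"claw": 6,"delta_pos": [-5,15,0],"twist": 52.5}
    - {"claw": 6,"delta_pos": [-6,18,0],"twist": 63}
    - {"claw": 6,"delta_pos": [-7,21,0],"twist": 73.5}
    - {"claw": 6,"delta_pos": [-8,24,0],"twist": 84}
    - {"claw": 6,"delta_pos": [-9,27,0],"twist": 94.5}
    - {"claw": 6,"delta_pos": [-9,30.3,0],"twist": 105}
    - {"claw": 6,"delta_pos": [-9,30.3,0],"twist": 115}
    - {"claw": 6,"delta_pos": [-9,30.3,0],"twist": 115}

```text
clock: 17.68
tcp_pos: [0.4203, -0.0102, 0.1353]
orientation: [-0.006, -0.556, 0.831, -0.0]
wrist_force: [-0.5, 0.4, 0.4]
finger_gap: 0.06
```

Emit:
play_rows:
  moves:
    - {"claw": 6,"delta_pos": [0,0,0],"twist": 10.5}
    - {"claw": 6,"delta_pos": [0,0,0],"twist": 21}
    - {"claw": 6,"delta_pos": [0,0,0],"twist": 31.5}
    - {"claw": 6,"delta_pos": [0,0,0],"twist": 42}
    - {"claw": 6,"delta_pos": [0,0,0],"twist": 52.5}
    - {"claw": 6,"delta_pos": [0,0,0],"twist": 58.2}
    - {"claw": 6,"delta_pos": [0,0,0],"twist": 58.2}
    - {"claw": 6,"delta_pos": [0,0,0],"twist": 58.2}

```text
clock: 18.68
tcp_pos: [0.4215, -0.01, 0.136]
orientation: [-0.005, -0.083, 0.997, -0.003]
wrist_force: [-0.1, 0.5, -0.2]
finger_gap: 0.06
```

```bash
python3 - <<'E'
from h import *
s=get_state(); np.set_printoptions(suppress=True,precision=4); print(s["clock"],s["tcp_pos"],s["finger_gap"],s["joint_pos"]);print(jaw())
im=imaging.read_camera("wrist"); cv2.imwrite("pics/w5.png",im[:,:,::-1]); i=imaging.camera_info("wrist"); np.save("w5.npy",i["world_to_cam"])
top=imaging.read_camera("top"); cv2.imwrite("pics/top5.png",top[:,:,::-1])
for p in [(.4405,-.006,.014),(.4227,-.0089,.014),(.443,.11,.055),(.442,-.118,.014)]: print(p,proj(i,p))
print("tool d",tool((.4227,-.0089,.003)))
E
```

```text
18.675 [ 0.4215 -0.01    0.136 ] 0.059953126619893105 [-0.2079  0.0822 -0.4855  1.0104 -0.0093 -0.3743]
[[-0.9861 -0.1656 -0.0091]
 [-0.1655  0.9862 -0.0076]
 [ 0.0102 -0.006  -0.9999]]
(0.4405, -0.006, 0.014) [320.7508 217.9779]
(0.4227, -0.0089, 0.014) [320.8838 197.334 ]
(0.443, 0.11, 0.055) [474.7336 263.6146]
(0.442, -0.118, 0.014) [187.5802 198.3804]
tool d [-0.2448  0.1983 13.3089]
```

View pics/w5.png

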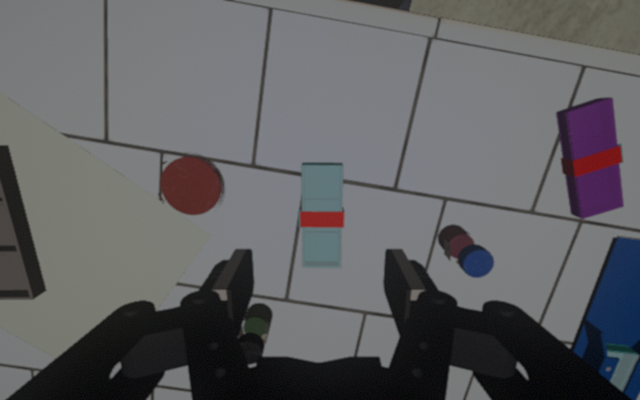

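The taped teal mailer is at (321,219), exactly where predicted and aligned with the jaws. Grasping it towards its near end.

Emit:
play_rows:
  moves:
    - {"claw": 6,"delta_pos": [-0.2,0.2,5],"twist": 0}
    - {"claw": 6,"delta_pos": [-0.2,0.2,10],"twist": 0}
    - {"claw": 6,"delta_pos": [-0.2,0.2,13.2],"twist": 0}
    - {"claw": 6,"delta_pos": [-0.2,0.2,13.2],"twist": 0}
    - {"claw": 3,"delta_pos": [-0.2,0.2,13.2],"twist": 0}
    - {"claw": 3,"delta_pos": [-0.2,0.2,13.2],"twist": 0}
    - {"claw": 3,"delta_pos": [-0.2,0.2,13.2],"twist": 0}
    - {"claw": 3,"delta_pos": [-0.2,0.2,13.2],"twist": 0}
    - {"claw": 3,"delta_pos": [-0.2,0.2,8],"twist": 0}
    - {"claw": 3,"delta_pos": [-0.2,0.2,3],"twist": 0}
    - {"claw": 3,"delta_pos": [-0.2,0.2,3],"twist": 0}

```text
clock: 20.15
tcp_pos: [0.427, -0.0091, 0.1107]
orientation: [-0.0, -0.081, 0.997, -0.005]
wrist_force: [0.5, -0.8, -0.8]
finger_gap: 0.0335
```

```bash
python3 - <<'E'
from h import *
s=get_state(); np.set_printoptions(suppress=True,precision=4); print(s["clock"],s["tcp_pos"],s["finger_gap"],s["joint_pos"]);print(jaw())
print("tool d",tool((.450,.2935,.098)))
E
```

```text
20.15 [ 0.427  -0.0091  0.1107] 0.033451843556765726 [-0.2031  0.1077 -0.525   0.9354 -0.0093 -0.3658]
[[-0.9868 -0.162   0.0008]
 [-0.162   0.9867 -0.0096]
 [ 0.0008 -0.0096 -1.    ]]
tool d [-7.173  29.4984  0.9801]
```

Emit:
play_rows:
  moves:
    - {"claw": 3,"delta_pos": [-1.2,5,0],"twist": 2}
    - {"claw": 3,"delta_pos": [-2.4,10,0],"twist": 4}
    - {"claw": 3,"delta_pos": [-3.6,15,0],"twist": 6}
    - {"claw": 3,"delta_pos": [-4.8,20,0],"twist": 6.8}
    - {"claw": 3,"delta_pos": [-6,25,0.5],"twist": 6.8}
    - {"claw": 3,"delta_pos": [-7.2,29.5,1],"twist": 6.8}
    - {"claw": 3,"delta_pos": [-7.2,29.5,1],"twist": 6.8}
    - {"claw": 3,"delta_pos": [-7.2,29.5,1],"twist": 6.8}
    - {"claw": 3,"delta_pos": [-7.2,29.5,1],"twist": 6.8}

```text
clock: 21.28
tcp_pos: [0.4464, 0.293, 0.0936]
orientation: [-0.005, -0.021, 1.0, -0.004]
wrist_force: [-0.2, 0.4, -0.2]
finger_gap: 0.0331
```

```bash
python3 - <<'E'
from h import *
s=get_state(); np.set_printoptions(suppress=True,precision=4); print(s["clock"],s["tcp_pos"],s["finger_gap"],s["joint_pos"]);print(jaw())
im=imaging.read_camera("wrist"); cv2.imwrite("pics/w6.png",im[:,:,::-1])
im=imaging.read_camera("top"); cv2.imwrite("pics/top6.png",cv2.resize(im[100:260,170:300,::-1],None,fx=3.7,fy=3.7,interpolation=cv2.INTER_CUBIC))
a=cv2.imread("pics/w6.png"); b=cv2.imread("pics/top6.png"); b=cv2.resize(b,(325,400)); cv2.imwrite("pics/c6.png",cv2.hconcat([a[:,100:560],b]))
E
```

```text
21.275 [0.4464 0.293  0.0936] 0.0330983725295904 [ 0.4325  0.3265 -0.2863  0.9696 -0.0037  0.3902]
[[-0.9991 -0.0424 -0.009 ]
 [-0.0423  0.9991 -0.0082]
 [ 0.0094 -0.0079 -0.9999]]
```

View pics/c6.png

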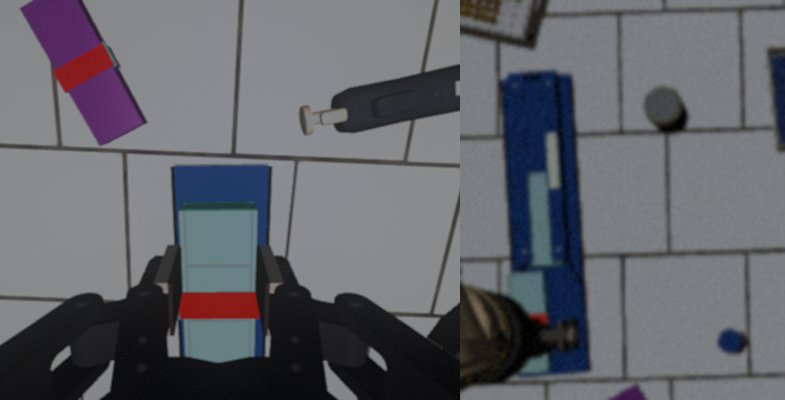

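The top view shows the plain mailer inside the sleeve through the slot. The taped one is over the apron, aligned within about 2 mm. Lowering, sliding in and releasing.

Emit:
play_rows:
  moves:
    - {"claw": 3,"delta_pos": [0,0.1,4],"twist": 0}
    - {"claw": 3,"delta_pos": [0,0.1,7.3],"twist": 0}
    - {"claw": 3,"delta_pos": [0,0.1,8.5],"twist": 0}
    - {"claw": 3,"delta_pos": [0,0.1,8.5],"twist": 0}
    - {"claw": 3,"delta_pos": [-1.5,0.1,8.5],"twist": 0}
    - {"claw": 3,"delta_pos": [-3,0.1,8.5],"twist": 0}
    - {"claw": 3,"delta_pos": [-3.5,0.1,8.5],"twist": 0}
    - {"claw": 3,"delta_pos": [-3.5,0.1,8.5],"twist": 0}

```text
clock: 22.38
tcp_pos: [0.4816, 0.2961, 0.0084]
orientation: [-0.004, -0.022, 1.0, -0.004]
wrist_force: [0.9, 0.3, -0.7]
finger_gap: 0.0334
```

Emit:
play_rows:
  moves:
    - {"claw": 4.6,"delta_pos": [0,0,0],"twist": 0}
    - {"claw": 4.6,"delta_pos": [0,0,0],"twist": 0}
    - {"claw": 4.6,"delta_pos": [0,0,0],"twist": 0}
    - {"claw": 4.6,"delta_pos": [0,0,-4],"twist": 0}
    - {"claw": 4.6,"delta_pos": [1,0,-4.5],"twist": 0}
    - {"claw": 0,"delta_pos": [5.5,0,-4.5],"twist": 0}
    - {"claw": 0,"delta_pos": [5.5,0,-4.5],"twist": 0}
    - {"claw": 0,"delta_pos": [5.5,0,-4.5],"twist": 0}
    - {"claw": 0,"delta_pos": [5.5,0,-4.5],"twist": 0}

```text
clock: 23.5
tcp_pos: [0.4272, 0.2943, 0.0539]
orientation: [-0.004, -0.022, 1.0, -0.004]
wrist_force: [0.6, -1.2, -0.4]
finger_gap: -0.0002
```

```bash
python3 - <<'E'
from h import *
s=get_state(); np.set_printoptions(suppress=True,precision=4); print(s["clock"],s["tcp_pos"],s["finger_gap"],s["joint_pos"]);print(jaw())
im=imaging.read_camera("wrist"); cv2.imwrite("pics/w7.png",im[:,:,::-1])
im=imaging.read_camera("top"); cv2.imwrite("pics/top7.png",cv2.resize(im[100:260,170:300,::-1],None,fx=3.7,fy=3.7,interpolation=cv2.INTER_CUBIC))
a=cv2.imread("pics/w7.png"); b=cv2.imread("pics/top7.png"); b=cv2.resize(b,(325,400)); cv2.imwrite("pics/c7.png",cv2.hconcat([a[:,100:560],b]))
E
```

```text
23.5 [0.4272 0.2943 0.0539] -0.00017674518620219853 [ 0.4503  0.3386 -0.3799  0.8623 -0.0034  0.4068]
[[-0.999  -0.0436 -0.0076]
 [-0.0435  0.999  -0.0074]
 [ 0.0079 -0.0071 -0.9999]]
```

View pics/c7.png

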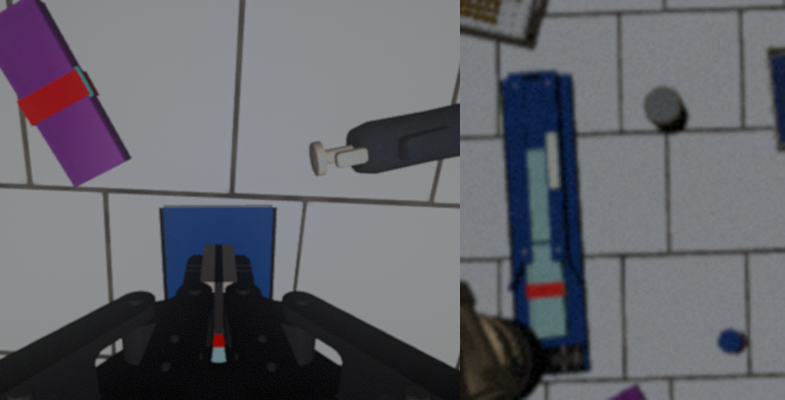

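Both mailers are in line, with the taped one entering. Pushing up to the mouth.

Emit:
play_rows:
  moves:
    - {"claw": 0,"delta_pos": [0,0,4.3],"twist": 0}
    - {"claw": 0,"delta_pos": [0,0,4.3],"twist": 0}
    - {"claw": 0,"delta_pos": [-2,0,4.4],"twist": 0}
    - {"claw": 0,"delta_pos": [-4,0,4.4],"twist": 0}
    - {"claw": 0,"delta_pos": [-6,0,4.4],"twist": 0}
    - {"claw": 0,"delta_pos": [-7.5,0,4.4],"twist": 0}
    - {"claw": 0,"delta_pos": [-8.5,0,4.4],"twist": 0}
    - {"claw": 0,"delta_pos": [-8.7,0,4.4],"twist": 0}
    - {"claw": 0,"delta_pos": [-8.7,0,4.4],"twist": 0}

```text
clock: 24.72
tcp_pos: [0.5125, 0.2974, 0.0091]
orientation: [-0.005, -0.022, 1.0, -0.004]
wrist_force: [-0.5, 0.0, 1.5]
finger_gap: 0.0001
```

Emit:
play_rows:
  moves:
    - {"claw": 0,"delta_pos": [1.5,0,0],"twist": 0}
    - {"claw": 0,"delta_pos": [2,0,-5],"twist": 0}
    - {"claw": 5,"delta_pos": [2,-3.1,-5],"twist": 0}
    - {"claw": 5,"delta_pos": [2,-3.1,-5],"twist": 0}
    - {"claw": 5,"delta_pos": [2,-3.1,-5],"twist": 0}

```text
clock: 25.35
tcp_pos: [0.4935, 0.2661, 0.0593]
orientation: [-0.005, -0.022, 1.0, -0.004]
wrist_force: [0.2, 0.6, -0.1]
finger_gap: 0.0497
```

```bash
python3 - <<'E'
from h import *
s=get_state(); np.set_printoptions(suppress=True,precision=4); print(s["clock"],s["tcp_pos"],s["finger_gap"])
im=imaging.read_camera("wrist"); a=im[:,:,::-1]
im=imaging.read_camera("top"); b=cv2.resize(im[120:260,180:260,::-1],None,fx=3.5,fy=3.5,interpolation=cv2.INTER_CUBIC)
b=cv2.resize(im[120:240,180:260,::-1],(400,600),interpolation=cv2.INTER_CUBIC); a=cv2.resize(a[:,160:480],(400,500)); a=cv2.copyMakeBorder(a,0,100,0,0,cv2.BORDER_CONSTANT); cv2.imwrite("pics/c8.png",cv2.hconcat([a,b]))
i=imaging.camera_info("top")
for x in (.526,.53,.62,.622,.714): print(x,(proj(i,(x,.2975+(x-.526)*.044,.016))-[180,120])*5)
E
```

```text
25.35 [0.4935 0.2661 0.0593] 0.04972382933568803
0.526 [114.3347 423.4058]
0.53 [113.8949 415.3207]
0.62 [104.0626 234.5786]
0.622 [103.8455 230.5875]
0.714 [93.9222 48.1712]
```

View pics/c8.png

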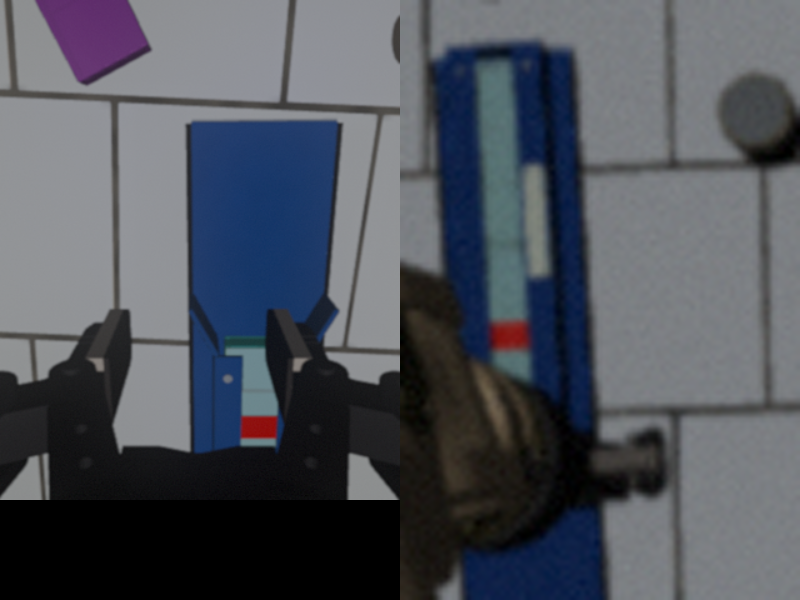

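Both mailers are in the sleeve, plain inner, with the taped tail a few mm proud of the mouth. The right finger lines up with the slot, so I use that single finger for the last millimetres.

Emit:
play_rows:
  moves:
    - {"claw": 5,"delta_pos": [0,-0.1,3],"twist": 0}
    - {"claw": 5,"delta_pos": [0,-0.1,5.4],"twist": 0}
    - {"claw": 5,"delta_pos": [0,-0.1,5.4],"twist": 0}
    - {"claw": 5,"delta_pos": [-1,-0.1,5.4],"twist": 0}
    - {"claw": 5,"delta_pos": [-1.7,-0.1,5.4],"twist": 0}
    - {"claw": 5,"delta_pos": [-2.1,-0.1,5.4],"twist": 0}
    - {"claw": 5,"delta_pos": [-2.3,-0.1,5.4],"twist": 0}
    - {"claw": 5,"delta_pos": [-2.3,-0.1,5.4],"twist": 0}

```text
clock: 26.45
tcp_pos: [0.5174, 0.2656, 0.0054]
orientation: [-0.004, -0.022, 1.0, -0.004]
wrist_force: [-0.2, 0.1, -0.3]
finger_gap: 0.0499
```

Emit:
play_rows:
  moves:
    - {"claw": 5,"delta_pos": [-0.15,0,0],"twist": 0}
    - {"claw": 5,"delta_pos": [-0.3,0,0],"twist": 0}
    - {"claw": 5,"delta_pos": [-0.3,0,0],"twist": 0}

```text
clock: 26.82
tcp_pos: [0.5195, 0.2657, 0.0052]
orientation: [-0.005, -0.022, 1.0, -0.004]
wrist_force: [-2.3, 0.1, 2.1]
finger_gap: 0.0499
```

Emit:
play_rows:
  moves:
    - {"claw": 5,"delta_pos": [-0.1,0,0],"twist": 0}
    - {"claw": 5,"delta_pos": [-0.2,0,0],"twist": 0}
    - {"claw": 5,"delta_pos": [-0.2,0,0],"twist": 0}

```text
clock: 27.2
tcp_pos: [0.5196, 0.2657, 0.0051]
orientation: [-0.007, -0.022, 1.0, -0.004]
wrist_force: [-7.4, 0.4, 6.2]
finger_gap: 0.0501
```

The stop is firm: force rises to 7 N with no travel, so the stack is home. Backing off, then looking at the sleeve and refining the vial and dish positions.

Emit:
play_rows:
  moves:
    - {"claw": 5,"delta_pos": [2,0,0],"twist": 0}
    - {"claw": 5,"delta_pos": [2.2,0,-6],"twist": 0}
    - {"claw": 5,"delta_pos": [5,-6,-12],"twist": 0}
    - {"claw": 5,"delta_pos": [6.5,-12,-14],"twist": 0}
    - {"claw": 5,"delta_pos": [6.5,-14.5,-14],"twist": 0}
    - {"claw": 5,"delta_pos": [6.5,-14.5,-14],"twist": 0}
    - {"claw": 5,"delta_pos": [6.5,-14.5,-14],"twist": 0}

```text
clock: 28.08
tcp_pos: [0.4654, 0.1192, 0.147]
orientation: [-0.004, -0.021, 1.0, -0.004]
wrist_force: [-0.2, -0.2, -0.3]
finger_gap: 0.0499
```

```bash
python3 - <<'E'
from h import *
np.set_printoptions(suppress=True,precision=4)
i=imaging.camera_info("wrist"); i5=dict(i); i5["world_to_cam"]=np.load("w5.npy")
print("blue",ray(i5,(478,262),.055),"dish",ray(i5,(192,185),.014))
s=get_state(); print(s["clock"],s["tcp_pos"],s["joint_pos"]); print(jaw())
im=imaging.read_camera("wrist"); cv2.imwrite("pics/w9.png",im[:,:,::-1]); np.save("w9.npy",i["world_to_cam"]); a=cv2.resize(im[:,:,::-1],(480,300))
t=imaging.read_camera("top"); cv2.imwrite("pics/top9.png",t[:,:,::-1])
b=cv2.resize(t[120:240,180:260,::-1],(320,480),interpolation=cv2.INTER_CUBIC); a=cv2.copyMakeBorder(a,0,180,0,0,cv2.BORDER_CONSTANT); cv2.imwrite("pics/c9.png",cv2.hconcat([a,b]))
print("pred blue",proj(i,(.443,.11,.055)))
E
```

```text
blue [0.4413 0.112  0.055 ] dish [ 0.4299 -0.1151  0.014 ]
28.075 [0.4654 0.1192 0.147 ] [ 0.0877  0.1833 -0.3368  1.0584 -0.0068  0.0449]
[[-0.9991 -0.0429 -0.0071]
 [-0.0428  0.9991 -0.0074]
 [ 0.0074 -0.0071 -0.9999]]
pred blue [308.3365 175.6188]
```

View pics/c9.png

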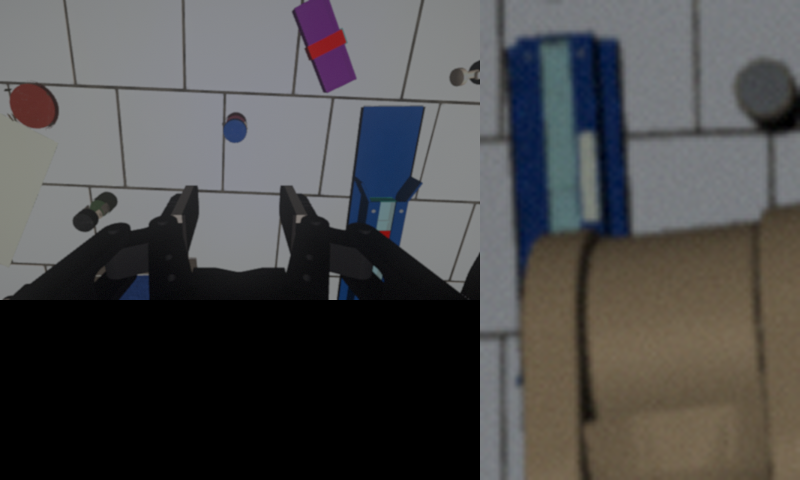

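The top view shows the plain mailer's nose at the closed end. The blue vial cap is at (313,173) in the full wrist image, about (0.4405, 0.1135). Picking it up.

Emit:
play_rows:
  moves:
    - {"claw": 5,"delta_pos": [2.5,-0.5,4],"twist": 0}
    - {"claw": 5,"delta_pos": [2.5,-0.5,8],"twist": 0}
    - {"claw": 5,"delta_pos": [2.5,-0.5,12],"twist": 0}
    - {"claw": 5,"delta_pos": [2.5,-0.5,13],"twist": 0}
    - {"claw": 5,"delta_pos": [2.5,-0.5,13],"twist": 0}
    - {"claw": 1.5,"delta_pos": [2.5,-0.5,13],"twist": 0}
    - {"claw": 1.5,"delta_pos": [2.5,-0.5,13],"twist": 0}
    - {"claw": 1.5,"delta_pos": [2.5,-0.5,13],"twist": 0}
    - {"claw": 1.5,"delta_pos": [2.5,-0.5,13],"twist": 0}

```text
clock: 29.3
tcp_pos: [0.4405, 0.1125, 0.0186]
orientation: [-0.003, -0.022, 1.0, -0.003]
wrist_force: [-0.0, 0.7, 6.5]
finger_gap: 0.0244
```

Emit:
play_rows:
  moves:
    - {"claw": 1.5,"delta_pos": [0,0,-5],"twist": 0}
    - {"claw": 1.5,"delta_pos": [0,0,-10],"twist": 0}
    - {"claw": 1.5,"delta_pos": [-1,-5,-11],"twist": -1}
    - {"claw": 1.5,"delta_pos": [-2,-10,-11],"twist": -2}
    - {"claw": 1.5,"delta_pos": [-3,-15,-11],"twist": -3}
    - {"claw": 1.5,"delta_pos": [-4,-20,-11],"twist": -4}
    - {"claw": 1.5,"delta_pos": [-5,-25,-11],"twist": -5}
    - {"claw": 1.5,"delta_pos": [-6,-30,-11],"twist": -6}
    - {"claw": 1.5,"delta_pos": [-7,-35,-11],"twist": -7.2}
    - {"claw": 1.5,"delta_pos": [-8.2,-39.5,-11],"twist": -7.2}
    - {"claw": 1.5,"delta_pos": [-8.2,-39.5,-11],"twist": -7.2}
    - {"claw": 1.5,"delta_pos": [-8.2,-39.5,-11],"twist": -7.2}

```text
clock: 30.8
tcp_pos: [0.5385, -0.2777, 0.1292]
orientation: [-0.005, -0.084, 0.996, -0.003]
wrist_force: [0.4, 0.2, -0.3]
finger_gap: 0.024
```

```bash
python3 - <<'E'
from h import *
np.set_printoptions(suppress=True,precision=4)
i=imaging.camera_info("wrist"); 
s=get_state(); print(s["clock"],s["tcp_pos"],s["joint_pos"],s["finger_gap"]); print(jaw())
im=imaging.read_camera("wrist"); cv2.imwrite("pics/w10.png",im[:,:,::-1]); np.save("w10.npy",i["world_to_cam"])
for p in [(.557,-.251,.016),(.565,-.298,.016),(.433,-.32,.016),(.425,-.274,.016),(.539,-.2785,.003),(.495,-.286,.003)]: print(p,proj(i,p))
E
```

```text
30.8 [ 0.5385 -0.2777  0.1292] [-0.6031  0.4223 -0.0487  1.1035 -0.011  -0.772 ] 0.02401451739891749
[[-0.9857 -0.1681 -0.0093]
 [-0.168   0.9858 -0.0069]
 [ 0.0103 -0.0053 -0.9999]]
(0.557, -0.251, 0.016) [347.7793 225.5072]
(0.565, -0.298, 0.016) [289.6812 225.4012]
(0.433, -0.32, 0.016) [285.9759  47.9791]
(0.425, -0.274, 0.016) [351.6852  47.7018]
(0.539, -0.2785, 0.003) [318.4872 195.0733]
(0.495, -0.286, 0.003) [318.5044 141.3148]
```

View pics/w10.png

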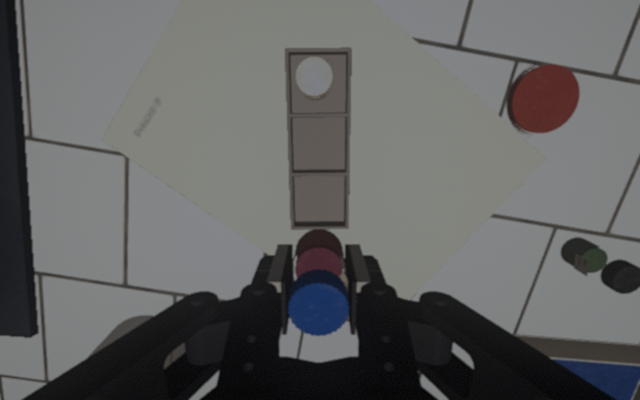

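The tray corners match the predictions within 2 px, and the far compartment is at (320,198). Lowering the blue vial there.

Emit:
play_rows:
  moves:
    - {"claw": 1.5,"delta_pos": [-0.1,0,4],"twist": 0}
    - {"claw": 1.5,"delta_pos": [-0.1,0,8],"twist": 0}
    - {"claw": 1.5,"delta_pos": [-0.1,0,10],"twist": 0}
    - {"claw": 1.5,"delta_pos": [-0.1,0,10.6],"twist": 0}
    - {"claw": 1.5,"delta_pos": [-0.1,0,10.6],"twist": 0}
    - {"claw": 4,"delta_pos": [-0.1,0,10.6],"twist": 0}
    - {"claw": 4,"delta_pos": [-0.1,0,10.6],"twist": 0}
    - {"claw": 4,"delta_pos": [-0.1,0,7],"twist": 0}
    - {"claw": 4,"delta_pos": [-0.1,0,2],"twist": 0}
    - {"claw": 4,"delta_pos": [-0.1,0,0],"twist": 0}
    - {"claw": 4,"delta_pos": [-0.1,0,0],"twist": 0}

```text
clock: 32.22
tcp_pos: [0.5415, -0.2789, 0.132]
orientation: [-0.002, -0.085, 0.996, -0.005]
wrist_force: [-0.7, -0.6, -0.0]
finger_gap: 0.0398
```

```bash
python3 - <<'E'
from h import *
np.set_printoptions(suppress=True,precision=4)
i=imaging.camera_info("wrist"); i["world_to_cam"]=np.load("w10.npy")
print("black",ray(i,(625,277),.055),"dish",ray(i,(544,98),.014))
s=get_state(); print(s["clock"],s["tcp_pos"],s["joint_pos"]); print(tool((.548,-.05,.147)))
E
```

```text
black [ 0.5484 -0.0511  0.055 ] dish [ 0.4344 -0.1265  0.014 ]
32.225 [ 0.5415 -0.2789  0.132 ] [-0.6018  0.4213 -0.043   1.1037 -0.0111 -0.7711]
[-4.4848 22.439  -1.7475]
```

Emit:
play_rows:
  moves:
    - {"claw": 5,"delta_pos": [-1,5,0],"twist": 0}
    - {"claw": 5,"delta_pos": [-2,10,0],"twist": 0}
    - {"claw": 5,"delta_pos": [-3,15,0],"twist": 0}
    - {"claw": 5,"delta_pos": [-4.5,20,0],"twist": 0}
    - {"claw": 5,"delta_pos": [-4.5,22.5,0],"twist": 0}
    - {"claw": 5,"delta_pos": [-4.5,22.5,0],"twist": 0}
    - {"claw": 5,"delta_pos": [-4.5,22.5,0],"twist": 0}

```text
clock: 33.1
tcp_pos: [0.5462, -0.0489, 0.1267]
orientation: [-0.005, -0.085, 0.996, -0.004]
wrist_force: [-0.1, -0.3, -0.3]
finger_gap: 0.0499
```

```bash
python3 - <<'E'
from h import *
np.set_printoptions(suppress=True,precision=4)
s=get_state(); i=imaging.camera_info("wrist"); print(s["clock"],s["tcp_pos"],s["joint_pos"]); print(tool((.548,-.049,.017)))
im=imaging.read_camera("wrist"); cv2.imwrite("pics/w11.png",im[:,:,::-1])
print("pred",proj(i,(.548,-.049,.055)),proj(i,(.548,-.049,0)))
for d in spotter.spot_in("wrist","vial_black_center")[:3]: 
    e=d["extent"]; print(np.round(e),d["conf"])
for d in spotter.spot_in("wrist","dish_center")[:3]: 
    e=d["extent"]; print("dish",np.round(e),d["conf"],ray(i,((e[0]+e[2])/2,(e[1]+e[3])/2),.009))
E
```

```text
33.1 [ 0.5462 -0.0489  0.1267] [-0.2303  0.3222 -0.2041  1.0518 -0.0098 -0.3995]
[-0.2909  0.0276 10.9689]
pred [318.9349 217.3282] [319.1525 196.5723]
[302. 186. 339. 237.] 0.89
dish [211.   0. 284.  69.] 0.95 [ 0.436  -0.1203  0.009 ]
```

The spotter box (302–339, 186–237) matches the prediction, so I grasp the black vial.

Emit:
play_rows:
  moves:
    - {"claw": 5,"delta_pos": [-0.2,0,4],"twist": 0}
    - {"claw": 5,"delta_pos": [-0.2,0,8],"twist": 0}
    - {"claw": 5,"delta_pos": [-0.2,0,10.8],"twist": 0}
    - {"claw": 5,"delta_pos": [-0.2,0,10.8],"twist": 0}
    - {"claw": 1.5,"delta_pos": [-0.2,0,10.8],"twist": 0}
    - {"claw": 1.5,"delta_pos": [-0.2,0,10.8],"twist": 0}
    - {"claw": 1.5,"delta_pos": [-0.2,0,10.8],"twist": 0}
    - {"claw": 1.5,"delta_pos": [-0.2,0,10.8],"twist": 0}

```text
clock: 34.25
tcp_pos: [0.5489, -0.0494, 0.021]
orientation: [-0.003, -0.085, 0.996, -0.004]
wrist_force: [-0.1, -0.5, 5.9]
finger_gap: 0.024
```

Emit:
play_rows:
  moves:
    - {"claw": 1.5,"delta_pos": [0,0,-5],"twist": 0}
    - {"claw": 1.5,"delta_pos": [0,0,-10],"twist": 0}
    - {"claw": 1.5,"delta_pos": [2,-5,-11],"twist": 0}
    - {"claw": 1.5,"delta_pos": [4,-10,-11],"twist": 0}
    - {"claw": 1.5,"delta_pos": [6,-15,-11],"twist": 0}
    - {"claw": 1.5,"delta_pos": [8,-20,-11],"twist": 0}
    - {"claw": 1.5,"delta_pos": [9.1,-22.4,-11],"twist": 0}
    - {"claw": 1.5,"delta_pos": [9.1,-22.4,-11],"twist": 0}
    - {"claw": 1.5,"delta_pos": [9.1,-22.4,-11],"twist": 0}
    - {"claw": 1.5,"delta_pos": [9.1,-22.4,-11],"twist": 0}

```text
clock: 35.5
tcp_pos: [0.4968, -0.283, 0.1318]
orientation: [-0.005, -0.085, 0.996, -0.003]
wrist_force: [-0.8, 0.3, 0.3]
finger_gap: 0.024
```

Emit:
play_rows:
  moves:
    - {"claw": 1.5,"delta_pos": [0,-0.3,4],"twist": 0}
    - {"claw": 1.5,"delta_pos": [0,-0.3,8],"twist": 0}
    - {"claw": 1.5,"delta_pos": [0,-0.3,10],"twist": 0}
    - {"claw": 1.5,"delta_pos": [0,-0.3,10.7],"twist": 0}
    - {"claw": 1.5,"delta_pos": [0,-0.3,10.7],"twist": 0}
    - {"claw": 4,"delta_pos": [0,-0.3,10.7],"twist": 0}
    - {"claw": 4,"delta_pos": [0,-0.3,10.7],"twist": 0}
    - {"claw": 4,"delta_pos": [0,-0.3,7],"twist": 0}
    - {"claw": 4,"delta_pos": [0,-0.3,2],"twist": 0}
    - {"claw": 4,"delta_pos": [0,-0.3,0],"twist": 0}
    - {"claw": 4,"delta_pos": [0,-0.3,0],"twist": 0}

```text
clock: 36.88
tcp_pos: [0.4984, -0.2882, 0.134]
orientation: [-0.003, -0.085, 0.996, -0.005]
wrist_force: [0.8, -0.7, -0.1]
finger_gap: 0.0402
```

```bash
python3 - <<'E'
from h import *
np.set_printoptions(suppress=True,precision=4)
s=get_state(); i=imaging.camera_info("wrist"); print(s["clock"],s["tcp_pos"],s["joint_pos"]); print(tool((.436,-.120,.13)))
E
```

```text
36.875 [ 0.4984 -0.2882  0.134 ] [-0.6578  0.3586 -0.1322  1.0771 -0.0112 -0.8273]
[ 3.3126 17.6356  0.2534]
```

Emit:
play_rows:
  moves:
    - {"claw": 8.5,"delta_pos": [1,5,0],"twist": 2}
    - {"claw": 8.5,"delta_pos": [2,10,0],"twist": 4}
    - {"claw": 8.5,"delta_pos": [3,15,0],"twist": 5.3}
    - {"claw": 8.5,"delta_pos": [3.3,17.6,0],"twist": 5.3}
    - {"claw": 8.5,"delta_pos": [3.3,17.6,0],"twist": 5.3}
    - {"claw": 8.5,"delta_pos": [3.3,17.6,0],"twist": 5.3}

```text
clock: 37.62
tcp_pos: [0.4351, -0.1198, 0.1305]
orientation: [-0.004, -0.038, 0.999, -0.004]
wrist_force: [0.9, 0.4, -0.6]
finger_gap: 0.0851
```

```bash
python3 - <<'E'
from h import *
np.set_printoptions(suppress=True,precision=4)
s=get_state(); i=imaging.camera_info("wrist"); print(s["clock"],s["tcp_pos"],s["joint_pos"])
im=imaging.read_camera("wrist"); cv2.imwrite("pics/w12.png",im[:,:,::-1])
h=cv2.cvtColor(im,cv2.COLOR_RGB2HSV); m=cv2.inRange(h,(0,110,40),(6,255,255))|cv2.inRange(h,(174,110,40),(180,255,255))
m=cv2.morphologyEx(m,cv2.MORPH_OPEN,np.ones((5,5)))
for c in cv2.findContours(m,cv2.RETR_EXTERNAL,cv2.CHAIN_APPROX_SIMPLE)[0]:
    if cv2.contourArea(c)>800: e=cv2.fitEllipse(c); print(e,cv2.boundingRect(c)); p=ray(i,e[0],.010); print(p,tool(p))
for d in spotter.spot_in("wrist","dish_center")[:3]: 
    e=d["extent"]; p=ray(i,((e[0]+e[2])/2,(e[1]+e[3])/2),.009); print("dish",np.round(e),d["conf"],p,tool(p))
E
```

```text
37.625 [ 0.4351 -0.1198  0.1305] [-0.4396  0.1403 -0.4331  1.0017 -0.0109 -0.5165]
((320.0404968261719, 192.26878356933594), (56.222930908203125, 56.59081268310547), 78.38986206054688) (292, 164, 57, 57)
[ 0.4318 -0.1199  0.01  ] [ 0.2413  0.1432 12.0592]
dish [290. 163. 351. 224.] 0.81 [ 0.4329 -0.1195  0.009 ] [ 0.1271  0.1844 12.1668]
```

Emit:
play_rows:
  moves:
    - {"claw": 8.5,"delta_pos": [0.2,0.2,5],"twist": 0}
    - {"claw": 8.5,"delta_pos": [0.2,0.2,10],"twist": 0}
    - {"claw": 8.5,"delta_pos": [0.2,0.2,12.9],"twist": 0}
    - {"claw": 8.5,"delta_pos": [0.2,0.2,12.9],"twist": 0}
    - {"claw": 5,"delta_pos": [0.2,0.2,12.9],"twist": 0}
    - {"claw": 5,"delta_pos": [0.2,0.2,12.9],"twist": 0}
    - {"claw": 5,"delta_pos": [0.2,0.2,12.9],"twist": 0}
    - {"claw": 5,"delta_pos": [0.2,0.2,12.9],"twist": 0}

```text
clock: 38.72
tcp_pos: [0.4331, -0.1195, 0.0038]
orientation: [-0.003, -0.038, 0.999, -0.005]
wrist_force: [-1.1, -1.2, 6.8]
finger_gap: 0.0561
```

Emit:
play_rows:
  moves:
    - {"claw": 5,"delta_pos": [0,0,-4],"twist": 0}
    - {"claw": 5,"delta_pos": [0,0,-8],"twist": 0}
    - {"claw": 5,"delta_pos": [-3,1.1,-11],"twist": 0}
    - {"claw": 5,"delta_pos": [-7,2.7,-11],"twist": 0}
    - {"claw": 5,"delta_pos": [-11,4.2,-11],"twist": 0}
    - {"claw": 5,"delta_pos": [-15,5.8,-11],"twist": 0}
    - {"claw": 5,"delta_pos": [-19,7.3,-11],"twist": 0}
    - {"claw": 5,"delta_pos": [-23,8.8,-11],"twist": 0}
    - {"claw": 5,"delta_pos": [-25.5,9.8,-11],"twist": 0}
    - {"claw": 5,"delta_pos": [-25.5,9.8,-11],"twist": 0}
    - {"claw": 5,"delta_pos": [-25.5,9.8,-11],"twist": 0}

```text
clock: 40.1
tcp_pos: [0.6785, -0.0005, 0.1092]
orientation: [-0.005, -0.038, 0.999, -0.004]
wrist_force: [-0.8, -0.7, 0.7]
finger_gap: 0.0562
```

```bash
python3 - <<'E'
from h import *
np.set_printoptions(suppress=True,precision=4)
s=get_state(); i=imaging.camera_info("wrist"); print(s["clock"],s["tcp_pos"],s["joint_pos"],s["finger_gap"])
im=imaging.read_camera("wrist"); cv2.imwrite("pics/w13.png",im[:,:,::-1]); print(jaw())
for p in [(.728,.068,.03),(.737,-.066,.03),(.641,-.072,.03),(.629,.060,.03)]: print(proj(i,p))
t=imaging.read_camera("top"); b=cv2.resize(t[100:180,270:375,::-1],(480,366),interpolation=cv2.INTER_CUBIC); b=cv2.copyMakeBorder(b,0,34,0,0,cv2.BORDER_CONSTANT)
cv2.imwrite("pics/c13.png",cv2.hconcat([im[:,160:480,::-1],b]))
E
```

```text
40.1 [ 0.6785 -0.0005  0.1092] [-0.115   0.5746  0.1485  1.1529 -0.0088 -0.1919] 0.05622581259295863
[[-0.997  -0.0765 -0.009 ]
 [-0.0764  0.997  -0.0078]
 [ 0.0096 -0.0071 -0.9999]]
[405.8655 281.3607]
[226.2604 279.2019]
[217.4721 150.1195]
[416.0984 147.5527]
```

View pics/c13.png

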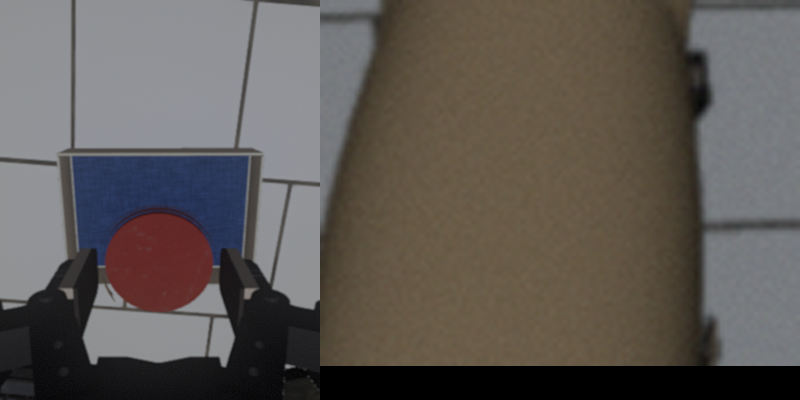

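The dish is centred over the tray (near corners at 218 and 423 in full-image columns). Lowering it.

Emit:
play_rows:
  moves:
    - {"claw": 5,"delta_pos": [0,0,4],"twist": 0}
    - {"claw": 5,"delta_pos": [0,0,7.5],"twist": 0}
    - {"claw": 5,"delta_pos": [0,0,9.5],"twist": 0}
    - {"claw": 5,"delta_pos": [0,0,10.1],"twist": 0}
    - {"claw": 5,"delta_pos": [0,0,10.1],"twist": 0}

```text
clock: 40.83
tcp_pos: [0.6782, -0.0015, 0.0085]
orientation: [-0.004, -0.038, 0.999, -0.004]
wrist_force: [-0.0, 0.2, 0.5]
finger_gap: 0.056
```

Emit:
play_rows:
  moves:
    - {"claw": 5,"delta_pos": [0,0,0.1],"twist": 0}
    - {"claw": 7.5,"delta_pos": [0,0,0.1],"twist": 0}
    - {"claw": 7.5,"delta_pos": [0,0,0.1],"twist": 0}
    - {"claw": 7.5,"delta_pos": [0,0,0.1],"twist": 0}
    - {"claw": 7.5,"delta_pos": [0,0,-5],"twist": 0}
    - {"claw": 7.5,"delta_pos": [0,0,-11],"twist": 0}
    - {"claw": 7.5,"delta_pos": [0,0,-16],"twist": 0}
    - {"claw": 7.5,"delta_pos": [0,0,-17],"twist": 0}

```text
clock: 41.82
tcp_pos: [0.6822, 0.0001, 0.1832]
orientation: [-0.0, -0.039, 0.999, -0.004]
wrist_force: [0.0, -0.7, 0.2]
finger_gap: 0.0749
```

Emit:
play_rows:
  moves:
    - {"claw": 7.5,"delta_pos": [1.5,5,0],"twist": 0}
    - {"claw": 7.5,"delta_pos": [3.5,10,0],"twist": 0}
    - {"claw": 7.5,"delta_pos": [5,15,0],"twist": 0}
    - {"claw": 7.5,"delta_pos": [7,20,0],"twist": 0}
    - {"claw": 7.5,"delta_pos": [9,25,0],"twist": 0}
    - {"claw": 7.5,"delta_pos": [10.5,30.9,0],"twist": 0}
    - {"claw": 7.5,"delta_pos": [10.5,30.9,3],"twist": 0}
    - {"claw": 7.5,"delta_pos": [10.5,30.9,3],"twist": 0}
    - {"claw": 7.5,"delta_pos": [10.5,30.9,3],"twist": 0}

```text
clock: 42.95
tcp_pos: [0.5512, 0.2994, 0.1467]
orientation: [-0.005, -0.038, 0.999, -0.004]
wrist_force: [-0.3, -0.1, -0.1]
finger_gap: 0.0751
```

```bash
python3 - <<'E'
from h import *
np.set_printoptions(suppress=True,precision=4)
s=get_state(); i=imaging.camera_info("wrist"); print(s["clock"],s["tcp_pos"],s["joint_pos"],s["finger_gap"])
im=imaging.read_camera("wrist"); cv2.imwrite("pics/w14.png",im[:,:,::-1])
t=imaging.read_camera("top"); cv2.imwrite("pics/top14.png",t[:,:,::-1])
sc=imaging.read_camera("scene"); cv2.imwrite("pics/scene14.png",sc[:,:,::-1])
a=cv2.resize(im[60:300,180:460,::-1],(350,300),interpolation=cv2.INTER_CUBIC)
b=cv2.resize(t[100:260,270:470,::-1],(440,352),interpolation=cv2.INTER_CUBIC)[:300]
c=cv2.resize(sc[140:320,250:550,::-1],(500,300),interpolation=cv2.INTER_CUBIC)
d=cv2.resize(t[120:250,180:260,::-1],(185,300),interpolation=cv2.INTER_CUBIC)
r=cv2.hconcat([c,d]); r=cv2.copyMakeBorder(r,0,0,0,790-r.shape[1],cv2.BORDER_CONSTANT)
cv2.imwrite("pics/c14.png",cv2.vconcat([cv2.hconcat([a,b]),r]))
print(proj(i,(.526,.2975,.0225)))
E
```

```text
42.95 [0.5512 0.2994 0.1467] [ 0.3717  0.4581  0.0515  1.1758 -0.0042  0.2957] 0.07505038415883587
[319.9228 165.1422]
```

View pics/c14.png

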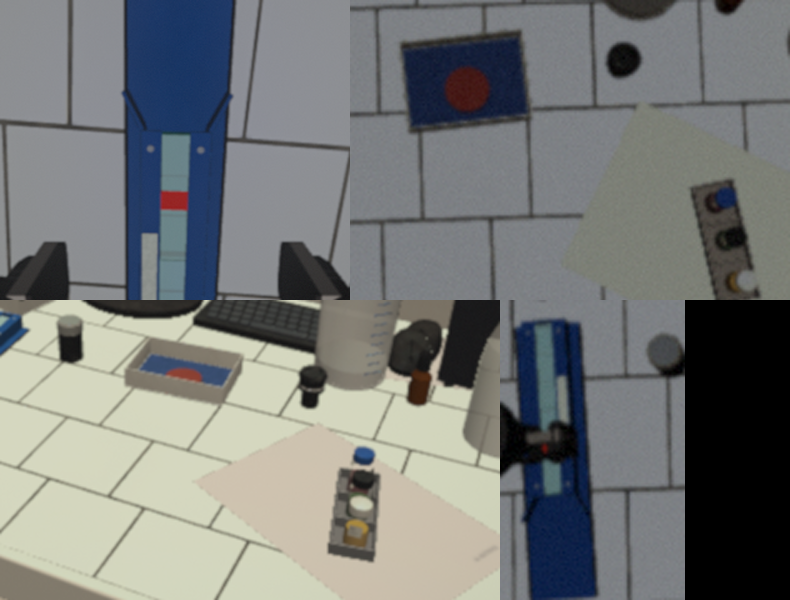

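The mosaic shows everything in place:
- **Sleeve:** the taped tail is just inside the mouth (row 135, roof edge at 131), and the plain mailer's nose is at the closed end.
- **Grey tray:** the blue, black and white vials stand upright, one per compartment.
- **White tray:** the dish lies flat.

Handing in.

```bash
python3 -c "
from workcell import env; print(env.hand_in())"
```

```text
the job is handed in; nothing more can be done
None
```

The job is done and handed in at about 43 s of the 131 s limit, with the gripper open and touching nothing.

**What I did**
- **Mailers:** both teal mailers are in the blue sleeve, the plain one at the closed end and the taped one behind it. I pushed the last few millimetres with one finger through the roof slot until they stopped: the force rose to 7 N with no further travel.
- **Vials:** the blue-capped vial stands in the far compartment of the grey tray and the black-capped one in the middle.
- **Dish:** the red dish lies in the white tray, lid up.

**Last checks:** the final pictures show the taped tail just inside the mouth and the plain nose at the closed end. Each vial stands upright in its own compartment and the dish lies flat. The white-capped vial and the objective case are where they stood, and I never touched the purple look-alike.

**What went wrong:** while carrying the first mailer, joint 6 hit its range limit and the tool tilted by about 6°. I undid this at the opposite limit before placing anything. It cost about 6 s, and the largest tilt left was under 1°. No check failed at the end.

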